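Rehang the flat light on the lighting stand

TASK

The flat light hangs on the two short open hooks of the round parking post. Take it by its black grip block and, keeping it level and without setting it down anywhere, hang it on the two hook arms of the square lighting stand: lower its bar gently onto the open stretch of the arms in front of the keepers until you feel them bear, then slide it back along the arms, under the keepers, until the bar is home against both stops, and let go. Do not knock or force it, do not let it drop, and leave the cans, lens and other things on the bench alone.

Things in the scene. Friction and masses are not known exactly. Their poses are not given: they have to be found in the camera images.
- light: Flat light in its hanger, loose, 0.4 to 0.65 kg: black panel 110 (x) x 156 (y) mm, its top 20 mm above its white underside. Flat straps (inner faces 70 mm either side of the middle, 26 mm wide along x) rise from its short ends to a cross bar along y, which carries the grip block. 167 mm tall. Origin: centre of the underside; z up. Hangs level on the post at the start, axes within 0.02 rad of the post's.
- light_bar (a point): Centre of the light's square aluminium cross bar, 10 x 10 mm in section, 120 mm above the light's origin (bar underside at 115 mm, so 95 mm over the panel's top). The bar lies on the hooks; the panel is then under them, so it goes on and off the hooks from in front, not straight from above. Axes as the light's: the bar runs along y.
- light_grip (a point): Where to grip the black block on the middle of the bar: 149 mm above the light's origin, 29 mm above the bar's centre. The block is 22 x 22 mm, from 125 to 167 mm above the origin, its four upright faces square to the light's x and y. Fingers closing along y have 35 mm free on either side of it; nothing stands above.
- post: Fixed round parking post, 276 mm tall. Two open J hooks of 8 mm flat bar, 20 mm deep, 50 mm either side of its middle, point along its own -x. Bed 225 mm above the table, 16 mm long, its middle 104 mm from the post's axis, 10 mm high lips before (reaching to 118 mm) and behind. To take the light off, lift it 15 to 65 mm, then draw it out along the post's -x. Origin on the table at the post's axis; z up.
- stand: Fixed lighting stand: square black column 36 mm wide, 334 mm tall, on a square foot 150 mm wide. A carriage clamped rigidly on it bears two level hook arms of 8 mm flat steel, 24 mm deep, 50 mm either side of the middle, pointing along the stand's own -x. The arms' height is set anew each time and not reported: their top face (bed) is 222 to 258 mm above the table. Origin on the table at the column's axis; z up.
- stand_open (a point): Point on the table straight below the middle of the arms' open stretch, midway between the arms, 141 mm before the column's axis (stand's x = -141 mm). The bed is open for 23 mm before and behind it; at its front end each arm has an upturned tip, 6 mm thick, 10 mm high above the bed. With its bar's underside 270 to 292 mm above the table the light comes in over tips at any height. Axes as the stand's.
- stand_home (a point): Point on the table straight below the bar's centre when home (stand's x = -89 mm, y = 0). Upright stops end the bed 5 mm behind it. Over the bed from 29 mm before it back to the stops is a keeper on each arm: underside 14.5 mm, top 26 mm above the bed, front edge turned up. Carriage (no higher than 7 mm over the bed) 45 mm behind it, column 71 mm behind it. Axes as the stand's.
- sample: Drinks can, 66 mm across, 90 mm tall, standing on the table under the arms of the stand; a bystander. Origin: centre of its base.
- can2: Second such can on the bench; a bystander. Origin: centre of its base.
- lens: Black camera lens standing upright, 46 mm across, 60 mm tall; a bystander. Origin: centre of its base.
- block: Steel calibration block with dotted white face, 50 x 40 x 22 mm; a bystander. Origin: centre of its base.
- driver: Screwdriver, 160 mm long, lying on the bench; a bystander.
Mind the look-alikes: they are no part of the job. What is shaped like the light but pink is not meant.

How it is judged:
By the outcome, as a careful person would: the job done as asked, in the order asked, and still so for the second after the job is handed in, with the robot touching nothing.
It also fails if it takes over 64 s, if anything falls off the work surface, if the arm or the gripper's body presses on something with over 40 N, if the wrist force passes 120 N, or if a joint passes its speed limit or range.

ROBOT

A 6-joint arm with a two-finger parallel gripper is mounted at the origin on the work surface. World frame = base frame: x ahead of the robot, y to its left, z up, the work surface at z = 0. Lengths are in mm, angles in rad, forces in N, time in s.
With the tool pointing down it reaches from about 300 to 775 mm from the base axis. Payload 14.6 kg.
Tool frame: the origin (TCP) lies at the very end of the fingers, on their centre line; the grasp point (between the pads) lies 19 mm behind it; z points along the fingers, y is the direction in which the jaws open and shut (so a half turn about z gives the same grasp; the last joint's range is limited). The gripper opens to 94 mm and grips with 3 to 60 N. Pads are 16 mm wide; open, the fingers measure 119 mm over their backs; the gripper's body (75 mm by 177 mm) begins 78 mm behind the grasp point.
Start: joints at [-1.189, 0.3, 1.521, -0, 1.321, -0.067], TCP at [238.628, -495.526, 205.446] pointing down, gripper open.
Joint ranges: [-3.03, 3.03], [-0.79, 2.21], [0.23, 2.52], [-1.04, 4.18], [0, 3.07], [-2.55, 2.55]. Speed limits (rad/s): [2.22, 2.22, 2.57, 3.14, 3.14, 3.14].

INTERFACE

Orientations are given as [roll, pitch, yaw] about the fixed x, y, z axes, in that order (R = Rz(yaw) Ry(pitch) Rx(roll)).
In Python, from cell import manip gives the robot as it stands.
- The arm moves only by the shell command python3 -m pendant 'ROWS' [FORCE]. ROWS is JSON, a list of rows, each an object with "claw": the finger opening in m, from 0 to 0.094; "delta_pos": the shift along the tool's x, y, z in m, a list of three; "rotation": the turn, a rotation vector about the tool's x, y, z in rad, a list of three. A call has 1 to 10 rows; each row is the pose to reach, as a shift and turn from the pose measured when the call began, along the tool's axes at that moment; what a row does not reach only later rows make up. A row lasts 1/8 s, in which the tool goes at most 62.5 mm and 10.7 degrees, less where a joint would pass 70% of its speed; a pose out of reach is approached as far as the arm can. A call with a gripper value outside its range is refused whole. The fingers move at their own pace and stop on an object; FORCE is the grip in N (left out, the last holds). Time passes only in rows, so rows that repeat a pose let the fingers close. It gives the time, the measured TCP pose, the force and the opening at its end, in the units of the state.
- manip.read_state(): the state, without advancing time (a new reading comes with each control period).
- manip.camera(name): name is "side" or "top" or "wrist"; returns the picture (480x640x3 uint8, red, green, blue); there is no depth.
- manip.camera_model(name): a dict with "fx", "fy", "cx", "cy" (pixels), "distortion" ([k1, k2, p1, p2, k3] as OpenCV has them; the pictures are not rectified), "cam_to_world" (4x4, takes a point from camera to world coordinates); the wrist camera has in their place "T_tool_cam" (4x4, takes a point from camera to tool coordinates, whose origin is the TCP and whose axes are the flange's). Camera axes: x right, y up, looking along -z (the intrinsics and any distortion apply to the point x, -y, -z); pixel columns grow to the right and rows downward; lengths in mm; the calibration is good to about 2 mm. A picture is of the moment at which its call begins: read the wrist's pose just before it. camera_model takes no time and is no camera call.
- manip.sign_off(): hands the job in, once; it reports no verdict.
The state is a dict: "clock": time; "joints": joint angles; "qd": joint speeds; "effort": joint torques, N m; "eef_pos": TCP position; "eef_rot": TCP orientation; "wrist_force": force on the tool from outside, world axes, zero at the start; "moment": the same for the moment, N m; "finger_gap": finger opening in mm.
Only numpy, scipy, OpenCV 4.12 (cv2) and the standard library are available. Lean on these libraries where they do the work, as an engineer would, in place of code of your own. Each camera call takes 0.05 s, during which the arm holds its last target.

## Working session

There is one attempt and no reset: what is moved stays moved. The work goes in short steps, Python scripts to look and compute and a shell command to move; the robot and the scene stay as the last step left them, time stands still between calls to the robot, and variables do not carry over. Pictures are saved under pics/ and viewed, and the job is handed in when it is done.

```bash
ls; mkdir -p pics; python3 - <<'E'
from cell import manip
import cv2
print(manip.read_state())
for n in ("side","top","wrist"):
    im=manip.camera(n); cv2.imwrite(f"pics/{n}0.png",im[:,:,::-1])
    print(n,manip.camera_model(n))
E
```

```text
pics
{'clock': 0.0, 'joints': array([-1.18860326e+00,  3.00435020e-01,  1.52158274e+00, -1.69288424e-06,
        1.32070845e+00, -6.65839139e-02]), 'qd': array([-1.15976341e-03,  1.91941977e-03,  1.22189235e-03,  3.44220392e-05,
        7.60627711e-04,  1.45428841e-03]), 'effort': array([ 1.30960820e-03, -5.31807625e+01, -3.52742636e+01,  7.08904839e-02,
        2.43537506e-02, -1.24676853e-04]), 'eef_pos': array([ 238.53082116, -495.28876909,  204.90542328]), 'eef_rot': array([-3.14046150e+00, -7.37845594e-05,  4.48777357e-01]), 'wrist_force': array([0.07937916, 0.56472424, 0.24274559]), 'moment': array([-0.01566777,  0.00304796, -0.03698409]), 'finger_gap': 94.03357731118594}
side {'fx': 434.98392917817137, 'fy': 434.98392917817137, 'cx': 325.25622543529397, 'cy': 236.0984961895152, 'distortion': array([0.03357424, 0.        , 0.        , 0.        , 0.        ]), 'cam_to_world': array([[ 7.51407069e-01,  4.92021075e-01, -4.39662005e-01,
        -3.88327492e+01],
       [-6.59838199e-01,  5.59306689e-01, -5.01786387e-01,
        -4.42986253e+02],
       [-9.83577194e-04,  6.6715162
[... 538 characters left out ...]
  1.34961762e-01,  9.90791462e-01,
         1.13695404e+03],
       [ 0.00000000e+00,  0.00000000e+00,  0.00000000e+00,
         1.00000000e+00]])}
wrist {'fx': 373.4827645893182, 'fy': 373.4827645893182, 'cx': 321.28628505137135, 'cy': 234.50760333432103, 'distortion': array([-0.00175917,  0.        ,  0.        ,  0.        ,  0.        ]), 'T_tool_cam': array([[-5.12118582e-04,  9.62962133e-01,  2.69636178e-01,
         7.96861836e+01],
       [ 9.99999853e-01,  5.40463947e-04, -3.08853509e-05,
         2.09303832e-01],
       [-1.75470057e-04,  2.69636123e-01, -9.62962268e-01,
        -1.79955414e+02],
       [ 0.00000000e+00,  0.00000000e+00,  0.00000000e+00,
         1.00000000e+00]])}
```

View pics/side0.png

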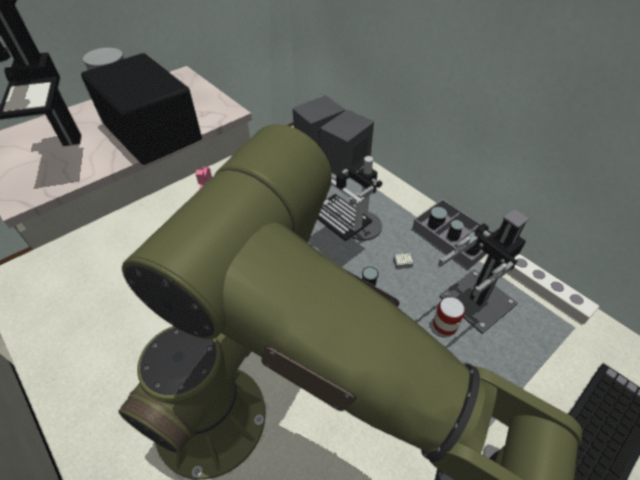

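View pics/top0.png

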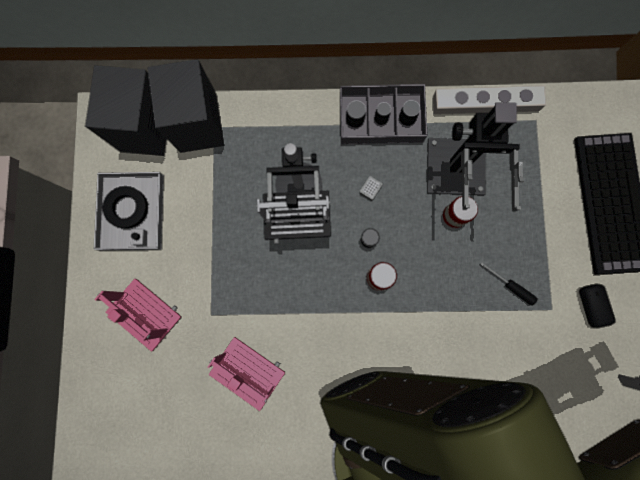

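View pics/wrist0.png

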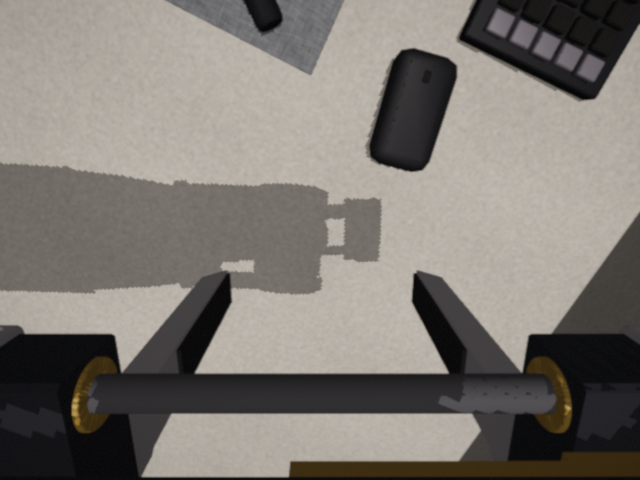

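The side view shows the light on the post at about (345,210) and the stand with arms at about (490,250). In the top view the black panel and aluminium bar hang on the post at about (293,205), with the stand's arms at about (467,180) and (517,180). The pink look-alikes at (140,315) and (248,373) are not meant. I'll enlarge both areas.

```bash
python3 - <<'E'
import cv2
im=cv2.imread("pics/top0.png")
a=cv2.resize(im[130:260,240:350],None,fx=5,fy=5,interpolation=cv2.INTER_CUBIC)[:600]
cv2.imwrite("pics/post_crop.png",cv2.resize(im[135:255,235:355],(600,600),interpolation=cv2.INTER_CUBIC))
cv2.imwrite("pics/stand_crop.png",cv2.resize(im[95:245,420:570],(600,600),interpolation=cv2.INTER_CUBIC))
s=cv2.imread("pics/side0.png")
cv2.imwrite("pics/side_crop.png",cv2.resize(s[140:350,310:530],(628,600),interpolation=cv2.INTER_CUBIC))
E
```

```text
(no output)
```

View pics/post_crop.png

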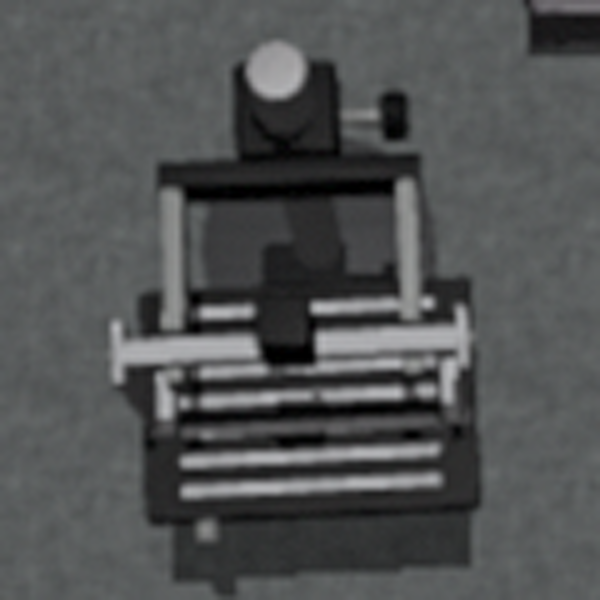

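View pics/stand_crop.png

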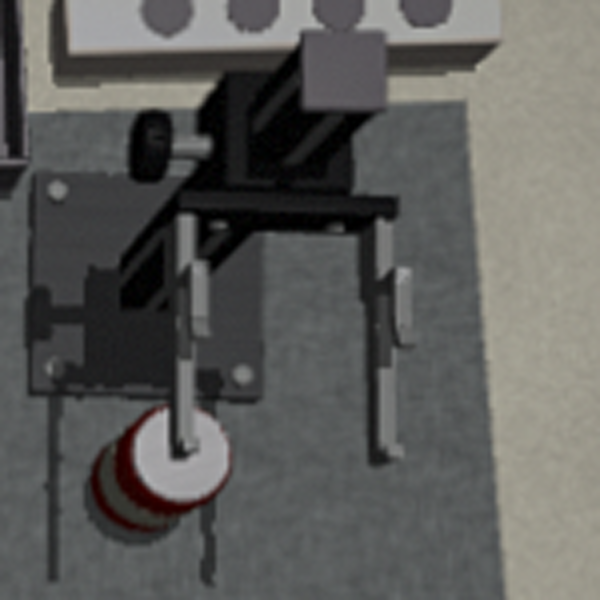

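View pics/side_crop.png

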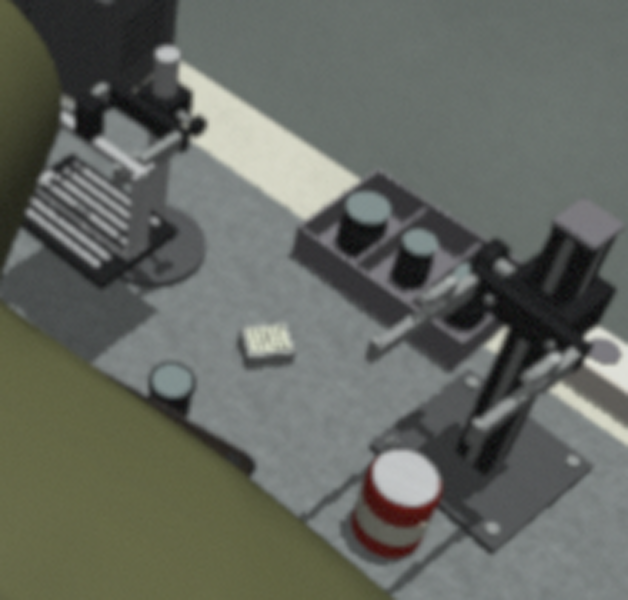

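```bash
cat > h.py <<'E'
from cell import manip
import numpy as np, cv2
from scipy.spatial.transform import Rotation as R
def mdl(n,st=None):
    m=manip.camera_model(n)
    K=np.array([[m['fx'],0,m['cx']],[0,m['fy'],m['cy']],[0,0,1]])
    if n=='wrist':
        st=st or manip.read_state()
        T=np.eye(4);T[:3,:3]=R.from_euler('xyz',st['eef_rot']).as_matrix();T[:3,3]=st['eef_pos']
        T=T@m['T_tool_cam']
    else: T=m['cam_to_world']
    return K,np.array(m['distortion']),T
def ray(n,px,M=None):
    K,d,T=M or mdl(n)
    u=cv2.undistortPoints(np.array(px,float).reshape(-1,1,2),K,d).reshape(-1,2)
    D=np.c_[u[:,0],-u[:,1],-np.ones(len(u))]@T[:3,:3].T
    return T[:3,3],D
def at_z(n,px,z,M=None):
    o,D=ray(n,px,M); t=(np.asarray(z)-o[2])/D[:,2]
    return o+D*t[:,None]
def proj(n,P,M=None):
    K,d,T=M or mdl(n)
    P=np.atleast_2d(P); c=(P-T[:3,3])@T[:3,:3]; c=c*[1,-1,-1]
    return cv2.projectPoints(c,np.zeros(3),np.zeros(3),K,d)[0].reshape(-1,2)
E
python3 - <<'E'
from h import *
np.set_printoptions(precision=1,suppress=True)
pc=lambda L:[(235+x/5,135+y/5) for x,y in L]
sc=lambda L:[(420+x/4,95+y/4) for x,y in L]
print("post top 276",at_z('top',pc([(277,70)]),276))
print("bar ends z235(top)",at_z('top',pc([(112,350),(470,335)]),235), "block top center 277",at_z('top',pc([(284,316)]),277))
print("block top corners", at_z('top',pc([(258,290),(310,290),(258,335),(312,335)]),277))
print("panel corners z130",at_z('top',pc([(140,295),(470,278),(150,522),(482,508)]),130))
print("foot z~8",at_z('top',sc([(32,172),(262,400),(28,395)]),8))
print("col top",at_z('top',sc([(303,30),(385,30),(386,105),(303,110)]),334), at_z('top',sc([(344,69)]),334))
print("arm tips 245",at_z('top',sc([(183,452),(389,456)]),245))
E
```

```text
post top 276 [[683. 201. 276.]]
bar ends z235(top) [[578.  274.1 235. ]
 [581.7 124.6 235. ]] block top center 277 [[580.8 198.8 277. ]]
block top corners [[591.7 209.2 277. ]
 [591.3 188.4 277. ]
 [573.3 209.3 277. ]
 [572.9 187.7 277. ]]
panel corners z130 [[628.5 277.7 130. ]
 [633.7 123.3 130. ]
 [521.1 273.  130. ]
 [524.9 119.8 130. ]]
foot z~8 [[ 803.3 -142.2    8. ]
 [ 645.7 -283.2    8. ]
 [ 652.3 -132.8    8. ]]
col top [[ 744.  -193.5  334. ]
 [ 742.8 -231.6  334. ]
 [ 705.9 -229.6  334. ]
 [ 704.6 -191.1  334. ]] [[ 724.2 -211.3  334. ]]
arm tips 245 [[ 561.1 -154.7  245. ]
 [ 556.9 -258.1  245. ]]
```

Measured so far, against the sizes given:

| Item | Position (mm) | Yaw (rad) |
|---|---|---|
| Light grip | about (580,199) | about +0.025 |
| Post | (683,201), so 103 mm to the bar against 104 given | – |
| Stand column | about (724,-211) | about -0.045 |

These agree with the given sizes. I'll use the half-turned grasp (yaw ≈ π), so the wrist camera looks onto the hooks from in front, and view the stand first.

```bash
python3 -m pendant '[{"claw":0.06,"delta_pos":[0,0,-0.06],"rotation":[0,0,-0.15]},{"claw":0.06,"delta_pos":[0.02,-0.01,-0.12],"rotation":[0,0,-0.3]},{"claw":0.06,"delta_pos":[0.06,-0.03,-0.165],"rotation":[0,0,-0.45]},{"claw":0.06,"delta_pos":[0.11,-0.05,-0.195],"rotation":[0,0,-0.6]},{"claw":0.06,"delta_pos":[0.16,-0.07,-0.195],"rotation":[0,0,-0.75]},{"claw":0.06,"delta_pos":[0.21,-0.09,-0.195],"rotation":[0,0,-0.9]},{"claw":0.06,"delta_pos":[0.26,-0.115,-0.195],"rotation":[0,0,-1.05]},{"claw":0.06,"delta_pos":[0.3,-0.135,-0.195],"rotation":[0,0,-1.2]},{"claw":0.06,"delta_pos":[0.343,-0.156,-0.195],"rotation":[0,0,-1.35]},{"claw":0.06,"delta_pos":[0.343,-0.156,-0.195],"rotation":[0,0,-1.5]}]' 10
```

```text
clock: 1.4
eef_pos: [481.3, -203.8, 399.7]
eef_rot: [-3.141, -0.002, 1.957]
wrist_force: [-1.1, -1.2, 0.4]
finger_gap: 60.1
```

Turn on to yaw ≈ 3.10 (1.14 more).

```bash
python3 -m pendant '[{"claw":0.06,"delta_pos":[0,0,0],"rotation":[0,0,-0.18]},{"claw":0.06,"delta_pos":[0,0,0],"rotation":[0,0,-0.36]},{"claw":0.06,"delta_pos":[0,0,0],"rotation":[0,0,-0.54]},{"claw":0.06,"delta_pos":[0,0,0],"rotation":[0,0,-0.72]},{"claw":0.06,"delta_pos":[0,0,0],"rotation":[0,0,-0.9]},{"claw":0.06,"delta_pos":[0,0,0],"rotation":[0,0,-1.08]},{"claw":0.06,"delta_pos":[0,0,0],"rotation":[0,0,-1.14]},{"claw":0.06,"delta_pos":[0,0,0],"rotation":[0,0,-1.14]}]' && python3 - <<'E'
from h import *
st=manip.read_state(); im=manip.camera('wrist'); s=manip.camera('side')
np.save('st1.npy',st,allow_pickle=True)
cv2.imwrite('pics/w1.png',im[:,:,::-1]); cv2.imwrite('pics/s1.png',s[:,:,::-1]); print(st['eef_pos'],st['eef_rot'])
E
```

```text
clock: 2.4
eef_pos: [481.3, -203.8, 399.5]
eef_rot: [3.14, -0.001, 3.097]
wrist_force: [0.4, 0.3, -0.2]
finger_gap: 60.1
[ 481.27693028 -203.83124367  399.48705186] [ 3.13999252e+00 -1.44239111e-03  3.09678687e+00]
```

View pics/w1.png

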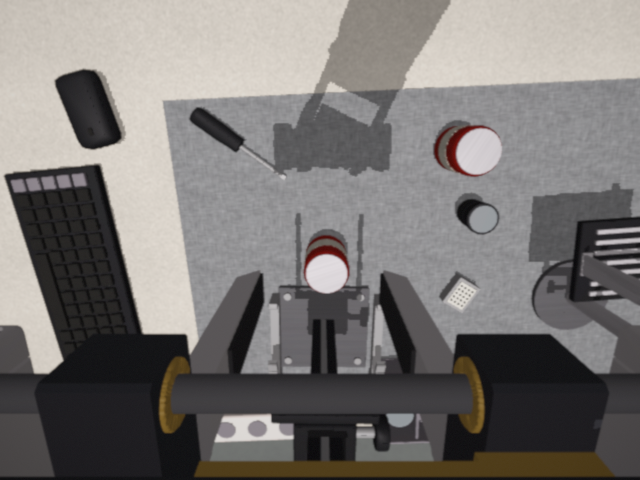

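View pics/s1.png

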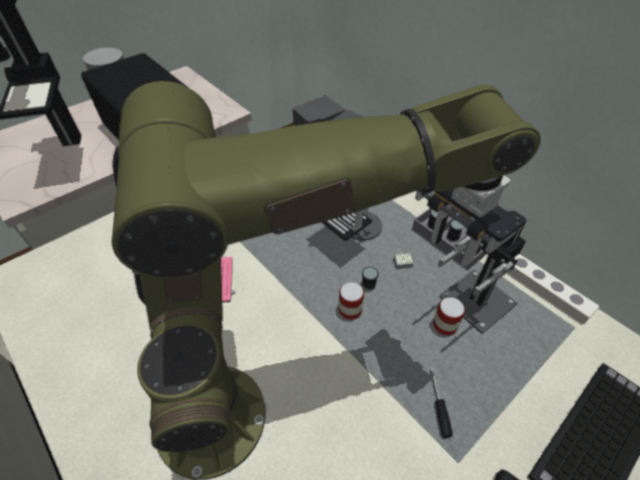

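In the wrist view the stand's arms at about (275,325) and (372,325) are partly hidden behind the fingers. The can is at (327,270). I'll move 110 mm forward, still above the 334 mm column, to see the arms clear.

```bash
python3 -m pendant '[{"claw":0.06,"delta_pos":[-0.04,0,0],"rotation":[0,0,0]},{"claw":0.06,"delta_pos":[-0.08,0,0],"rotation":[0,0,0]},{"claw":0.06,"delta_pos":[-0.11,0,0],"rotation":[0,0,0]},{"claw":0.06,"delta_pos":[-0.11,0,0],"rotation":[0,0,0]},{"claw":0.06,"delta_pos":[-0.11,0,0],"rotation":[0,0,0]}]' && python3 - <<'E'
from h import *
st=manip.read_state(); im=manip.camera('wrist')
np.save('st2.npy',st,allow_pickle=True)
cv2.imwrite('pics/w2.png',im[:,:,::-1]); print(st['eef_pos'],st['eef_rot'])
b=im[:,:,::-1]
cv2.imwrite('pics/w2c.png',cv2.resize(b[120:320,230:430],(600,600),interpolation=cv2.INTER_CUBIC))
E
```

```text
clock: 3.12
eef_pos: [590.7, -208.9, 399.5]
eef_rot: [3.14, -0.001, 3.095]
wrist_force: [0.1, -0.7, 1.2]
finger_gap: 59.7
[ 590.72732472 -208.89617838  399.46589256] [ 3.14008118e+00 -1.42434671e-03  3.09503906e+00]
```

View pics/w2.png

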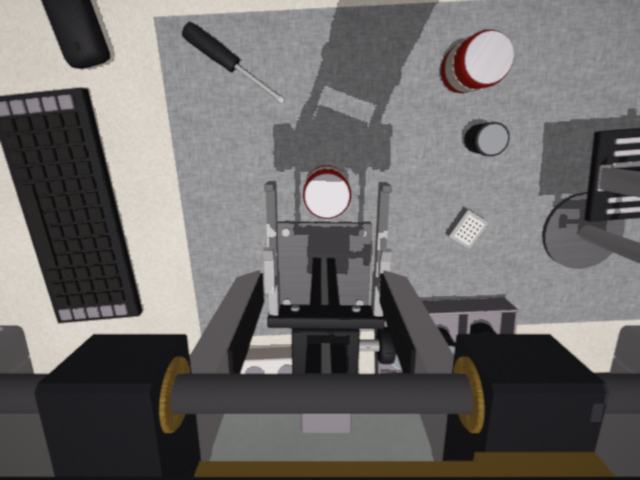

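View pics/w2c.png

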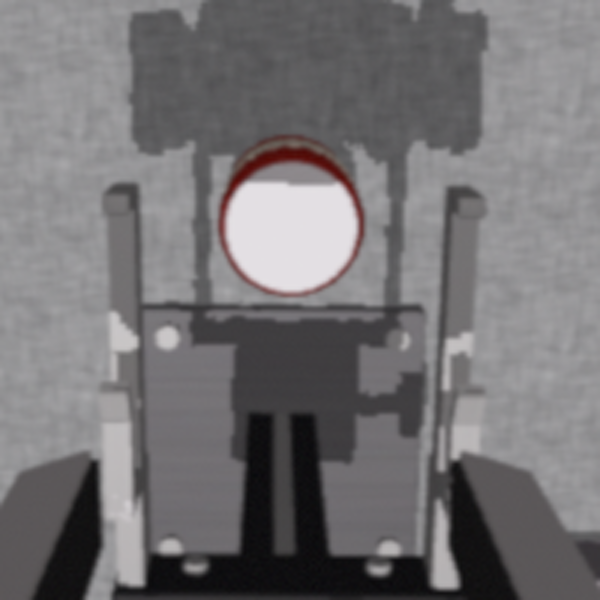

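```bash
python3 - <<'E'
import cv2,numpy as np
b=cv2.imread('pics/w2.png')
A=b[172:262,255:285];B=b[172:262,370:400]
f=lambda a:cv2.resize(a,None,fx=6.66,fy=6.66,interpolation=cv2.INTER_CUBIC)
o=np.hstack([f(A),np.zeros((599,40,3),np.uint8),f(B)]); print(o.shape)
for k in range(0,599,100): cv2.putText(o,str(172+k*0.15),(200,k+10),0,.4,(255,255,255),1)
cv2.imwrite('pics/w2t.png',o)
E
```

```text
(599, 440, 3)
```

View pics/w2t.png

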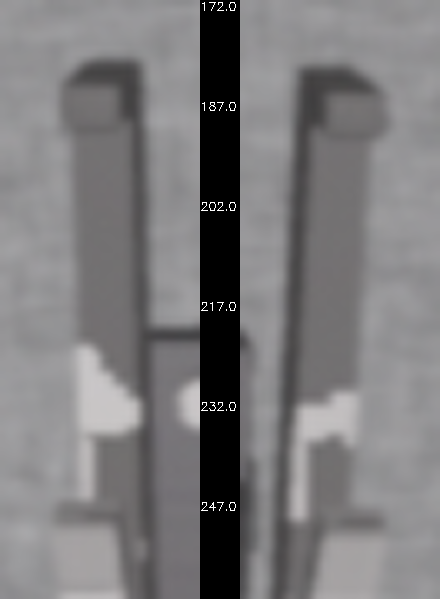

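```bash
cat > fit1.py <<'E'
from h import *
from scipy.optimize import least_squares
np.set_printoptions(precision=2,suppress=True)
st=np.load('st2.npy',allow_pickle=True).item(); M=mdl('wrist',st)
L=[];U=[]
cx=lambda x:255+x/6.66; dx=lambda x:370+(x-240)/6.66; cy=lambda y:172+y/6.66
for x,y,u,v in [(-170,-54,cx(63),cy(83)),(-170,-46,cx(120),cy(83)),(-164,-54,cx(63),cy(132)),(-164,-46,cx(120),cy(132)),
 (-170,46,dx(325),cy(92)),(-170,54,dx(383),cy(92)),(-164,46,dx(325),cy(136)),(-164,54,dx(383),cy(136))]:
    L.append((x,y));U.append((u,v))
L=np.array(L);U=np.array(U)
E=[(-54,cx(78),cy(300)),(-46,cx(140),cy(300)),(46,dx(302),cy(300)),(54,dx(365),cy(300))]
def W(p,l,z):
    c,s=np.cos(p[2]),np.sin(p[2]); l=np.atleast_2d(l)
    return np.c_[p[0]+c*l[:,0]-s*l[:,1],p[1]+s*l[:,0]+c*l[:,1],np.full(len(l),z)]
def res(p):
    r=(proj('wrist',W(p,L,p[3]+10),M)-U).ravel()
    for k,(y,u,v) in enumerate(E):
        r=np.r_[r,(proj('wrist',W(p,[(p[4+k//2],y)],p[3]),M)[0]-[u,v])]
    return r
f=least_squares(res,[724,-211,-.045,245,-141,-141]); print(f.x,np.sqrt(np.mean(f.fun**2)));print(f.fun)
C=np.linalg.inv(f.jac.T@f.jac); print(np.sqrt(np.diag(C))*0.4)
p=f.x
print('open',W(p,[(-141,0)],p[3]),'home',W(p,[(-89,0)],p[3]),'col',W(p,[(0,0)],334))
print('foot corners expect z8',proj('wrist',W(p,[(-75,-75),(-75,75)],8),M), 'seen',230+142/3,120+305/3,230+424/3,120+308/3)
T=mdl('top'); print('top col corners',proj('top',W(p,[(18,18),(18,-18),(-18,-18),(-18,18)],334)), [(420+x/4,95+y/4) for x,y in [(303,30),(385,30),(386,105),(303,110)]])
print('top tips', proj('top',W(p,[(-167,50),(-167,-50)],p[3]+10)),[(420+x/4,95+y/4) for x,y in [(187,447),(391,452)]])
S=W(p,[(-170,50),(-170,-50)],p[3]+10); print('side tips',proj('side',S))
E
python3 fit1.py; python3 - <<'E'
import cv2
b=cv2.imread('pics/side0.png'); cv2.imwrite('pics/s0t.png',cv2.resize(b[215:315,420:530],(660,600),interpolation=cv2.INTER_CUBIC))
E
```

```text
[ 727.97 -210.39   -0.05  255.43 -139.77 -140.5 ] 0.3223727652868486
[-0.5   0.17  0.45  0.23 -0.26 -0.11  0.64 -0.04 -0.06 -0.32  0.72 -0.25
 -0.42  0.14  0.31  0.21  0.04 -0.03 -0.27  0.03 -0.12 -0.05 -0.59  0.01]
[0.15 0.37 0.   0.63 0.31 0.31]
open [[ 587.18 -202.7   255.43]] home [[ 639.11 -205.54  255.43]] col [[ 727.97 -210.39  334.  ]]
foot corners expect z8 [[276.58 221.88]
 [371.85 222.54]] seen 277.3333333333333 221.66666666666669 371.33333333333337 222.66666666666669
top col corners [[495.6  101.03]
 [514.98 101.45]
 [515.19 119.71]
 [495.72 119.25]] [(495.75, 102.5), (516.25, 102.5), (516.5, 121.25), (495.75, 122.5)]
top tips [[467.15 204.42]
 [518.06 206.05]] [(466.75, 206.75), (517.75, 208.0)]
side tips [[440.52 259.06]
 [476.42 288.  ]]
```

View pics/s0t.png

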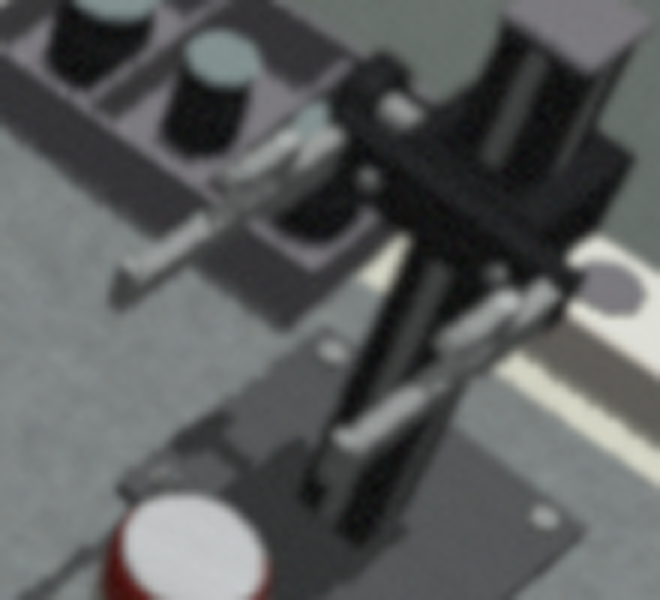

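The fit is good to 0.3 px and agrees with the foot in the wrist view, with the tips in the side view (seen at (440,260) and (478,288), predicted (440.5,259) and (476.4,288)), and to about 2 px in the top view. Result: bed ≈ 255 mm, stand yaw ≈ -0.054, home ≈ (639.1,-205.5). Next, the same kind of view over the light.

```bash
python3 -m pendant '[{"claw":0.06,"delta_pos":[0,0.05,0],"rotation":[0,0,-0.01]},{"claw":0.06,"delta_pos":[0,0.1,0],"rotation":[0,0,-0.02]},{"claw":0.06,"delta_pos":[0.005,0.16,0],"rotation":[0,0,-0.03]},{"claw":0.06,"delta_pos":[0.005,0.22,0],"rotation":[0,0,-0.04]},{"claw":0.06,"delta_pos":[0.009,0.28,0],"rotation":[0,0,-0.05]},{"claw":0.06,"delta_pos":[0.009,0.34,0],"rotation":[0,0,-0.06]},{"claw":0.06,"delta_pos":[0.009,0.39,0],"rotation":[0,0,-0.07]},{"claw":0.06,"delta_pos":[0.009,0.408,0],"rotation":[0,0,-0.07]},{"claw":0.06,"delta_pos":[0.009,0.408,0],"rotation":[0,0,-0.07]},{"claw":0.06,"delta_pos":[0.009,0.408,0],"rotation":[0,0,-0.07]}]' && python3 - <<'E'
from h import *
st=manip.read_state(); im=manip.camera('wrist')
np.save('st3.npy',st,allow_pickle=True)
b=im[:,:,::-1]
cv2.imwrite('pics/w3.png',b); print(st['eef_pos'],st['eef_rot'])
cv2.imwrite('pics/w3c.png',cv2.resize(b[120:320,220:420],(600,600),interpolation=cv2.INTER_CUBIC))
E
```

```text
clock: 4.42
eef_pos: [600.6, 197.4, 400.9]
eef_rot: [3.14, -0.0, -3.12]
wrist_force: [0.4, 0.1, 0.5]
finger_gap: 60.0
[600.60254353 197.39059796 400.93397082] [ 3.14037677e+00 -4.06170039e-05 -3.11991179e+00]
```

View pics/w3.png

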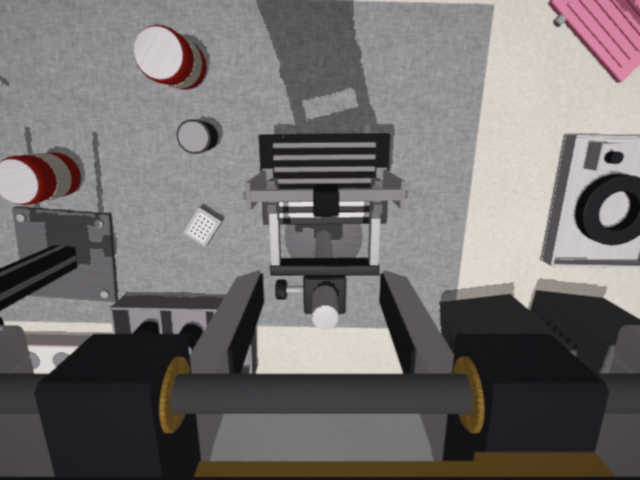

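View pics/w3c.png

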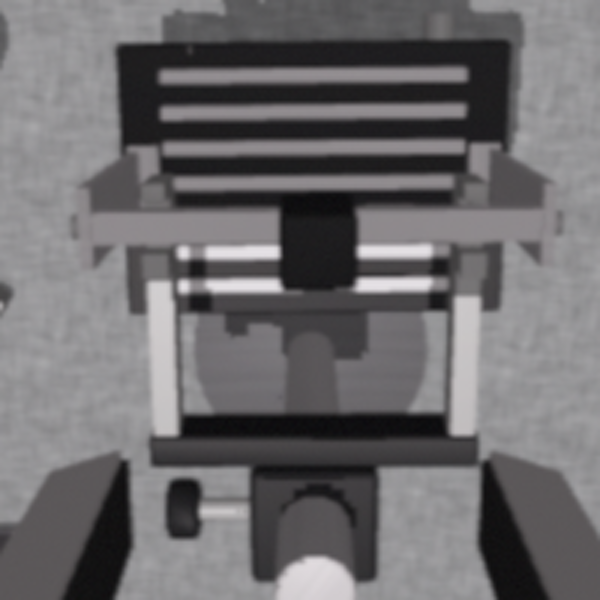

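```bash
python3 - <<'E'
import cv2,numpy as np
b=cv2.imread('pics/w3.png')
o=cv2.resize(b[128:228,240:410],None,fx=4.7,fy=4.7,interpolation=cv2.INTER_CUBIC)
g=np.clip((o/255.)**0.5*255,0,255).astype(np.uint8); print(g.shape)
cv2.imwrite('pics/w3t.png',g)
c=cv2.resize(b[180:225,305:350],(600,600),interpolation=cv2.INTER_CUBIC)
cv2.imwrite('pics/w3b.png',np.clip((c/255.)**0.35*255,0,255).astype(np.uint8))
E
```

```text
(470, 799, 3)
```

View pics/w3t.png

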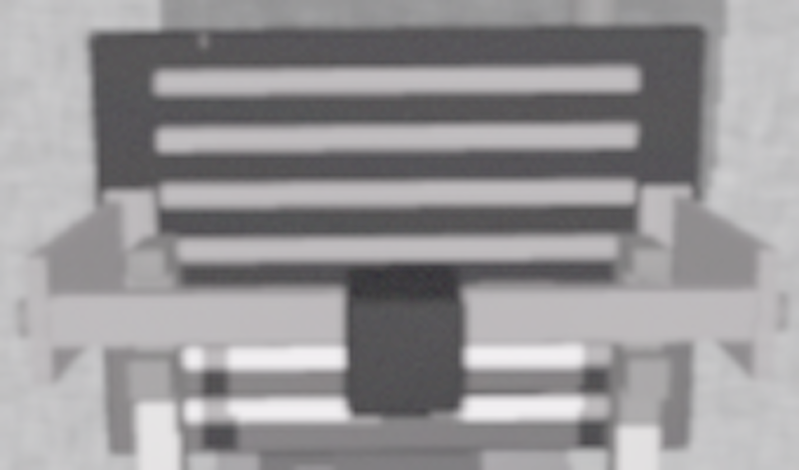

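View pics/w3b.png

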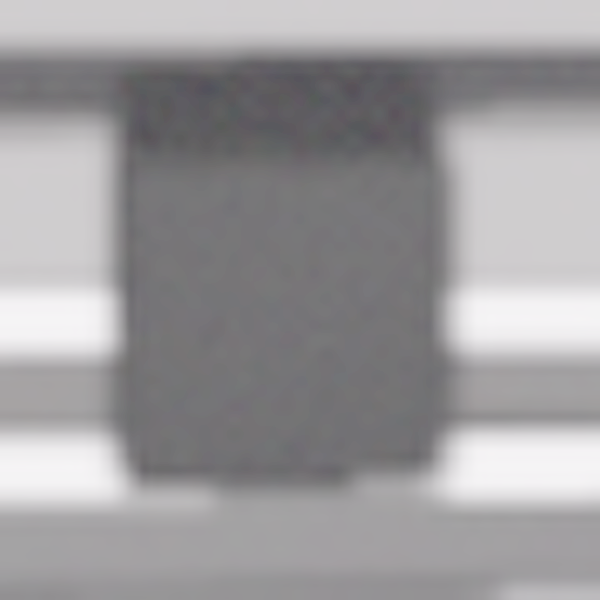

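```bash
python3 - <<'E'
from h import *
from scipy.optimize import least_squares
np.set_printoptions(precision=2,suppress=True)
st=np.load('st3.npy',allow_pickle=True).item(); M=mdl('wrist',st)
bx=lambda x:305+x/13.33; by=lambda y:180+y/13.33; c=lambda x,y:(240+x/4.7,128+y/4.7)
# left in image = world -y = light -y
L=np.array([(-11,-11,167),(-11,11,167),(11,-11,167),(11,11,167),(-55,-78,20),(-55,78,20)])
U=np.array([(bx(123),by(155)),(bx(445),by(157)),(bx(121),by(482)),(bx(447),by(480)),c(90,36),c(705,27)])
def W(p,l,z):
    cc,s=np.cos(p[2]),np.sin(p[2]); l=np.atleast_2d(l)
    return np.c_[p[0]+cc*l[:,0]-s*l[:,1],p[1]+s*l[:,0]+cc*l[:,1],z+l[:,2]]
def mk(free):
    def res(p):
        z=p[3] if free else 110
        r=(proj('wrist',W(p,L,z),M)-U).ravel()
        # bar rear edge rows
        for k,(u,v) in enumerate([c(200,349),c(600,344)]):
            r=np.r_[r,proj('wrist',W(p,[(5,p[4+k],125)],z),M)[0]-[u,v]]
        return r
    return res
for fr in (0,1):
    f=least_squares(mk(fr),[580,199,.025,110,-50,50]);print(f.x,np.sqrt(np.mean(f.fun**2)));print(f.fun)
print("post at",at_z('wrist',[(325.5,317)],276,M))
E
```

```text
[  582.6    201.6      0.03 -8040.88   -40.61    39.27] 1.0331023749542
[-1.35 -0.09  1.37 -0.53 -0.75  1.58  1.15  1.44 -1.77 -1.08  1.18 -0.67
 -0.01 -0.57 -0.   -0.43]
[584.32 201.79   0.03  99.26 -41.87  40.47] 0.5798094122573144
[-0.9  -0.08  0.9  -0.52 -0.32  0.7   0.7   0.57 -0.11  0.31 -0.41  0.73
 -0.01 -0.85 -0.01 -0.73]
post at [[685.99 203.36 276.  ]]
```

Only one black light is hanging on the post: panel front corners at (259,136) and (390,134), grip block top from (314,192) to (338,216). It fits the description. The pink piece at top right is the look-alike. The fit gives the grip at about (582.6,201.6), and the post measures 103 mm behind it, as it should. The top camera gave (580.8,198.8), so I'll take the mean and check close up.

With z left free, the fit gave an origin of 99 instead of 110, so scale-derived heights are only good to several mm. I'll rely on the given bed height here, and on feel at the stand.

```bash
python3 -m pendant '[{"claw":0.056,"delta_pos":[0.01,0.002,0],"rotation":[0,0,-0.006]},{"claw":0.056,"delta_pos":[0.019,0.0035,0.03],"rotation":[0,0,-0.006]},{"claw":0.056,"delta_pos":[0.019,0.0035,0.07],"rotation":[0,0,-0.006]},{"claw":0.056,"delta_pos":[0.019,0.0035,0.1],"rotation":[0,0,-0.006]},{"claw":0.056,"delta_pos":[0.019,0.0035,0.115],"rotation":[0,0,-0.006]},{"claw":0.056,"delta_pos":[0.019,0.0035,0.115],"rotation":[0,0,-0.006]},{"claw":0.056,"delta_pos":[0.019,0.0035,0.115],"rotation":[0,0,-0.006]}]' && python3 - <<'E'
from h import *
st=manip.read_state(); im=manip.camera('wrist')
np.save('st4.npy',st,allow_pickle=True)
b=im[:,:,::-1]
cv2.imwrite('pics/w4.png',b); print(st['eef_pos'],st['eef_rot'])
M=mdl('wrist',st); print(proj('wrist',[st['eef_pos']],M))
E
```

```text
clock: 5.35
eef_pos: [581.9, 200.6, 287.4]
eef_rot: [3.14, 0.002, -3.114]
wrist_force: [-0.4, 0.2, 0.1]
finger_gap: 56.1
[581.88200273 200.56563902 287.41326418] [ 3.13982185e+00  1.92316279e-03 -3.11426482e+00]
[[320.902646   284.57441945]]
```

View pics/w4.png

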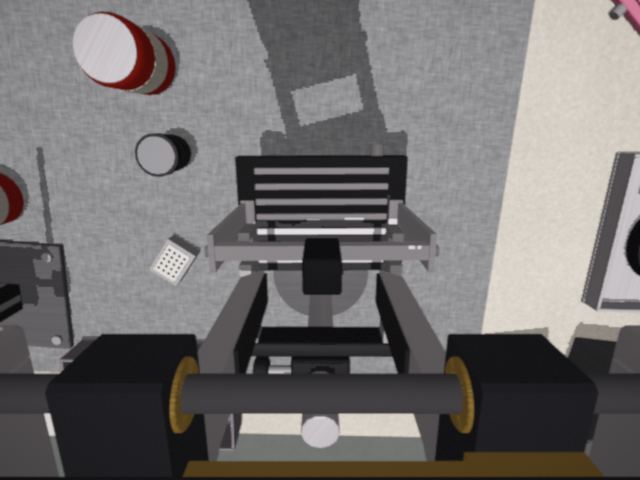

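```bash
python3 - <<'E'
from h import *
st=np.load('st4.npy',allow_pickle=True).item(); M=mdl('wrist',st)
p=st['eef_pos'];
for dx,dy in [(-11,-11),(-11,11),(11,-11),(11,11)]: print(proj('wrist',[[p[0]+dx-0.028*dy,p[1]+dy+0.028*dx,277]],M))
b=cv2.imread('pics/w4.png');c=cv2.resize(b[220:310,275:365],(600,600),interpolation=cv2.INTER_CUBIC)
cv2.imwrite('pics/w4c.png',np.clip((c/255.)**0.4*255,0,255).astype(np.uint8))
E
```

```text
[[300.43481603 257.95138697]]
[[341.27868831 257.88235464]]
[[301.08491824 295.43982397]]
[[340.74659521 295.3673786 ]]
```

View pics/w4c.png

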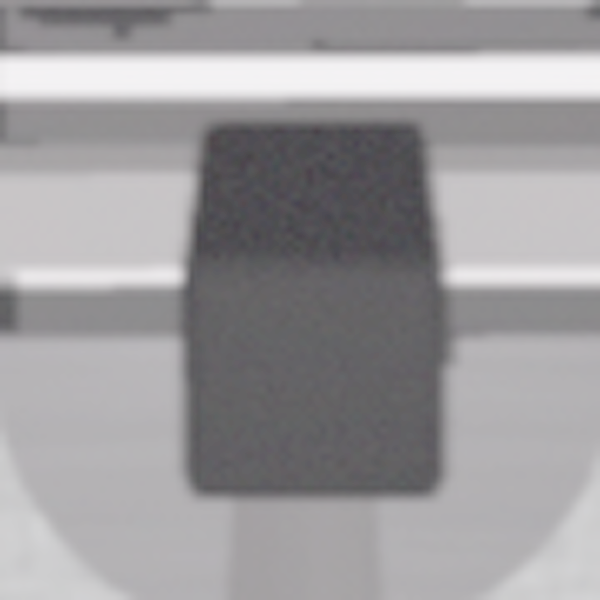

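The block's top, at (303..341, 259..294), sits centred under the tool (predicted 300.5..341, 258..295), so I'll descend 44 mm.

```bash
python3 -m pendant '[{"claw":0.056,"delta_pos":[0,0.0005,0.015],"rotation":[0,0,0]},{"claw":0.056,"delta_pos":[0,0.0005,0.03],"rotation":[0,0,0]},{"claw":0.056,"delta_pos":[0,0.0005,0.04],"rotation":[0,0,0]},{"claw":0.056,"delta_pos":[0,0.0005,0.044],"rotation":[0,0,0]},{"claw":0.056,"delta_pos":[0,0.0005,0.044],"rotation":[0,0,0]},{"claw":0.056,"delta_pos":[0,0.0005,0.044],"rotation":[0,0,0]}]' && python3 - <<'E'
from h import *
st=manip.read_state(); im=manip.camera('wrist')
cv2.imwrite('pics/w5.png',im[:,:,::-1]); print(st['eef_pos'],st['eef_rot'],st['wrist_force'])
E
```

```text
clock: 6.15
eef_pos: [582.1, 201.2, 243.8]
eef_rot: [3.14, 0.003, -3.114]
wrist_force: [0.2, 0.0, 1.2]
finger_gap: 56.0
[582.11728849 201.24194828 243.82592739] [ 3.13958370e+00  2.70478418e-03 -3.11420158e+00] [0.15551925 0.02103589 1.15344249]
```

View pics/w5.png

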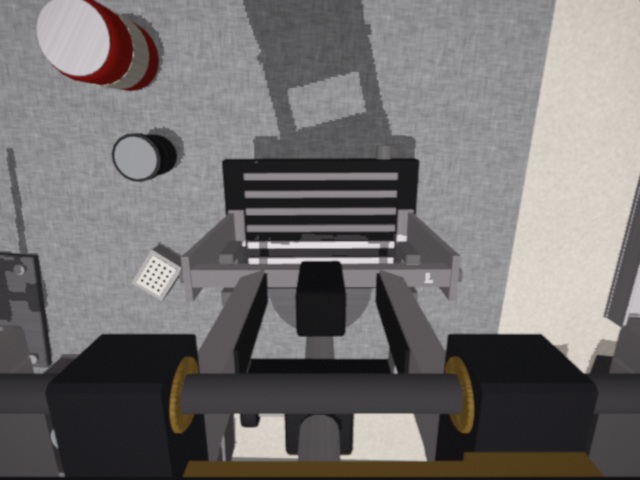

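The block is centred between the open fingers (block 297..346, fingers 267..376). I'll close at 40 N.

```bash
python3 -m pendant '[{"claw":0.03,"delta_pos":[0,0,0],"rotation":[0,0,0]},{"claw":0.03,"delta_pos":[0,0,0],"rotation":[0,0,0]},{"claw":0.018,"delta_pos":[0,0,0],"rotation":[0,0,0]},{"claw":0.015,"delta_pos":[0,0,0],"rotation":[0,0,0]},{"claw":0.015,"delta_pos":[0,0,0],"rotation":[0,0,0]},{"claw":0.015,"delta_pos":[0,0,0],"rotation":[0,0,0]}]' 40; python3 -c "
from cell import manip
s=manip.read_state();print(s['eef_pos'],s['eef_rot'],s['wrist_force'],s['moment'])"
```

```text
clock: 6.95
eef_pos: [582.1, 201.2, 243.8]
eef_rot: [3.14, 0.003, -3.114]
wrist_force: [0.3, -1.0, -0.1]
finger_gap: 21.7
[582.13555111 201.15058763 243.81576704] [ 3.13981743e+00  2.75682450e-03 -3.11422604e+00] [ 0.29474443 -1.04175773 -0.14865284] [-0.25057409 -0.14401341  0.01249098]
```

Held (gap 21.7 mm). Lift 50 mm slowly.

```bash
python3 -m pendant '[{"claw":0.015,"delta_pos":[0,0,-0.003],"rotation":[0,0,0]},{"claw":0.015,"delta_pos":[0,0,-0.007],"rotation":[0,0,0]},{"claw":0.015,"delta_pos":[0,0,-0.013],"rotation":[0,0,0]},{"claw":0.015,"delta_pos":[0,0,-0.021],"rotation":[0,0,0]},{"claw":0.015,"delta_pos":[0,0,-0.03],"rotation":[0,0,0]},{"claw":0.015,"delta_pos":[0,0,-0.039],"rotation":[0,0,0]},{"claw":0.015,"delta_pos":[0,0,-0.046],"rotation":[0,0,0]},{"claw":0.015,"delta_pos":[0,0,-0.05],"rotation":[0,0,0]},{"claw":0.015,"delta_pos":[0,0,-0.05],"rotation":[0,0,0]},{"claw":0.015,"delta_pos":[0,0,-0.05],"rotation":[0,0,0]}]'; python3 - <<'E'
from h import *
s=manip.read_state();print(s['eef_pos'],s['eef_rot'],s['wrist_force'],s['moment'])
im=manip.camera('wrist')
cv2.imwrite('pics/w6.png',im[:,:,::-1])
E
```

```text
clock: 8.2
eef_pos: [581.9, 201.0, 293.5]
eef_rot: [3.14, 0.002, -3.114]
wrist_force: [0.4, 0.8, -3.7]
finger_gap: 21.9
[581.94086646 201.02631465 293.45813533] [ 3.13992584e+00  2.23569261e-03 -3.11428412e+00] [ 0.35742183  0.80665453 -3.70331108] [ 0.11838458 -0.15586356 -0.00178431]
```

View pics/w6.png

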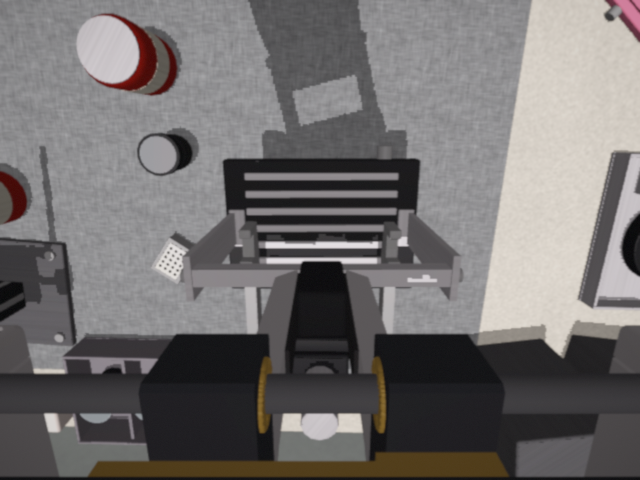

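The light is lifted with the bar clear of the hooks. The panel is at the same pixels as before lifting (224..418, row 159), so it is hanging level. Now I'll draw it out 115 mm.

```bash
python3 -m pendant '[{"claw":0.015,"delta_pos":[0.005,0,0],"rotation":[0,0,0]},{"claw":0.015,"delta_pos":[0.015,0,0],"rotation":[0,0,0]},{"claw":0.015,"delta_pos":[0.03,0,0],"rotation":[0,0,0]},{"claw":0.015,"delta_pos":[0.05,0,0],"rotation":[0,0,0]},{"claw":0.015,"delta_pos":[0.07,0,0],"rotation":[0,0,0]},{"claw":0.015,"delta_pos":[0.09,0,0],"rotation":[0,0,0]},{"claw":0.015,"delta_pos":[0.105,0,0],"rotation":[0,0,0]},{"claw":0.015,"delta_pos":[0.115,0,0],"rotation":[0,0,0]},{"claw":0.015,"delta_pos":[0.115,0,0],"rotation":[0,0,0]}]'; python3 - <<'E'
from h import *
s=manip.read_state();print(s['eef_pos'],s['eef_rot'],s['wrist_force'],s['moment'])
p=np.array([639.1,-205.5]);yaw=-.0545
for lx in (-141-89+89,):pass
home=p
for d in (52,110,130):
    print(d,home-d*np.array([np.cos(yaw),np.sin(yaw)]))
y=s['eef_rot'][2];ex=np.array([np.cos(y),np.sin(y)]);ey=np.array([np.sin(y),-np.cos(y)])
t=home-130*np.array([np.cos(yaw),np.sin(yaw)])-s['eef_pos'][:2]
print(t@ex,t@ey, 'dyaw',yaw+np.pi-(y%(2*np.pi)))
E
```

```text
clock: 9.38
eef_pos: [466.5, 197.9, 293.5]
eef_rot: [3.14, 0.003, -3.114]
wrist_force: [-0.2, 0.3, -4.2]
finger_gap: 22.2
[466.52065978 197.93959388 293.53645263] [ 3.13973843e+00  2.80871298e-03 -3.11389654e+00] [-0.19803515  0.29733648 -4.1727884 ] [ 0.10279336 -0.06911161  0.00753135]
52 [ 587.17720739 -202.66740274]
110 [ 529.26332332 -199.50796733]
130 [ 509.29301847 -198.41850685]
-31.779777360445966 -397.39056912330346 dyaw -0.08219611856719622
```

```bash
python3 -m pendant '[{"claw":0.015,"delta_pos":[0,-0.015,-0.003],"rotation":[0,0,0.005]},{"claw":0.015,"delta_pos":[0,-0.045,-0.006],"rotation":[0,0,0.01]},{"claw":0.015,"delta_pos":[0,-0.09,-0.006],"rotation":[0,0,0.02]},{"claw":0.015,"delta_pos":[-0.005,-0.14,-0.006],"rotation":[0,0,0.03]},{"claw":0.015,"delta_pos":[-0.005,-0.19,-0.006],"rotation":[0,0,0.04]},{"claw":0.015,"delta_pos":[-0.01,-0.24,-0.006],"rotation":[0,0,0.05]},{"claw":0.015,"delta_pos":[-0.01,-0.29,-0.006],"rotation":[0,0,0.06]},{"claw":0.015,"delta_pos":[-0.015,-0.335,-0.006],"rotation":[0,0,0.07]},{"claw":0.015,"delta_pos":[-0.017,-0.37,-0.006],"rotation":[0,0,0.08]},{"claw":0.015,"delta_pos":[-0.017,-0.39,-0.006],"rotation":[0,0,0.082]}]' && python3 -m pendant '[{"claw":0.015,"delta_pos":[0,-0.004,0],"rotation":[0,0,0]},{"claw":0.015,"delta_pos":[0,-0.004,0],"rotation":[0,0,0]},{"claw":0.015,"delta_pos":[0,-0.004,0],"rotation":[0,0,0]}]'; python3 - <<'E'
from h import *
s=manip.read_state();print(s['eef_pos'],s['eef_rot'],s['wrist_force'],s['moment'])
im=manip.camera('wrist')
cv2.imwrite('pics/w7.png',im[:,:,::-1])
im=manip.camera('side')
cv2.imwrite('pics/s7.png',im[:,:,::-1])
np.save('st7.npy',s,allow_pickle=True)
E
```

```text
clock: 10.62
eef_pos: [493.9, -193.7, 298.7]
eef_rot: [3.139, 0.002, 3.085]
wrist_force: [0.5, -0.1, -5.1]
finger_gap: 21.9
clock: 11.0
eef_pos: [493.8, -196.8, 298.9]
eef_rot: [3.139, 0.002, 3.086]
wrist_force: [0.4, -0.0, -4.1]
finger_gap: 22.2
[ 493.7858245  -196.82375235  298.85161453] [3.13942055e+00 2.46253942e-03 3.08629948e+00] [ 0.3911837  -0.04390565 -4.11282152] [ 0.05188888 -0.14703907  0.01561875]
```

View pics/w7.png

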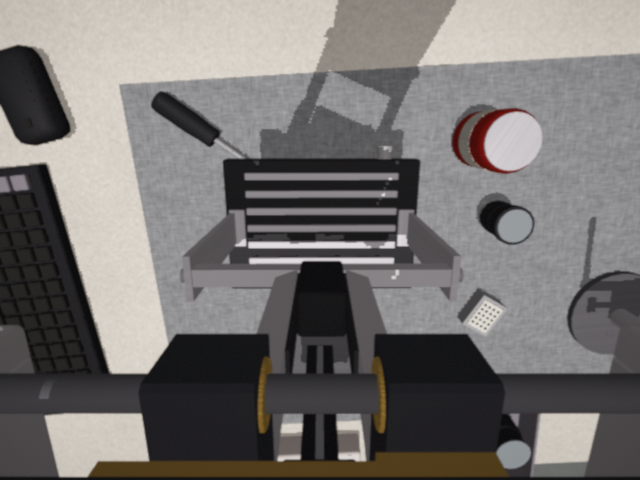

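View pics/s7.png

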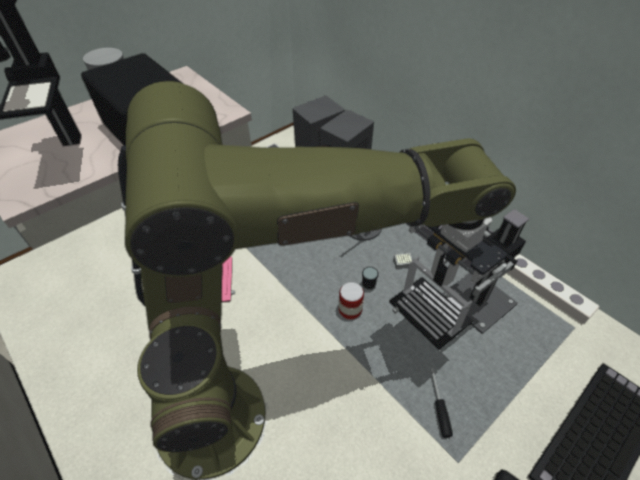

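The light is in front of the stand and level, with the bar underside at TCP z - 18.8 = 280 mm, so it clears the tips at about 265. I'll move in over the open stretch.

```bash
python3 -m pendant '[{"claw":0.015,"delta_pos":[-0.006,0,0],"rotation":[0,0,0]},{"claw":0.015,"delta_pos":[-0.018,0,0],"rotation":[0,0,0]},{"claw":0.015,"delta_pos":[-0.034,0,0],"rotation":[0,0,0]},{"claw":0.015,"delta_pos":[-0.052,-0.0007,0],"rotation":[0,0,0]},{"claw":0.015,"delta_pos":[-0.07,-0.0007,0],"rotation":[0,0,0]},{"claw":0.015,"delta_pos":[-0.084,-0.0007,0],"rotation":[0,0,0]},{"claw":0.015,"delta_pos":[-0.092,-0.0007,0],"rotation":[0,0,0]},{"claw":0.015,"delta_pos":[-0.094,-0.0007,0],"rotation":[0,0,0]},{"claw":0.015,"delta_pos":[-0.094,-0.0007,0],"rotation":[0,0,0]},{"claw":0.015,"delta_pos":[-0.094,-0.0007,0],"rotation":[0,0,0]}]'; python3 - <<'E'
from h import *
s=manip.read_state();print(s['eef_pos'],s['eef_rot'],s['wrist_force'],s['moment'])
for n in('wrist','side','top'):
    im=manip.camera(n)[:,:,::-1]
    cv2.imwrite(f'pics/{n}8.png',im)
    if n=='side': cv2.imwrite('pics/side8c.png',cv2.resize(im[190:350,380:560],(675,600),interpolation=cv2.INTER_CUBIC))
np.save('st8.npy',s,allow_pickle=True)
E
```

```text
clock: 12.35
eef_pos: [587.4, -202.9, 299.3]
eef_rot: [3.14, 0.003, 3.086]
wrist_force: [0.6, -0.3, -5.1]
finger_gap: 21.9
[ 587.4205783  -202.87181037  299.28927454] [3.13957173e+00 2.71317085e-03 3.08620574e+00] [ 0.63295604 -0.31620501 -5.12158502] [ 0.04602301 -0.11631324  0.0013632 ]
```

View pics/wrist8.png

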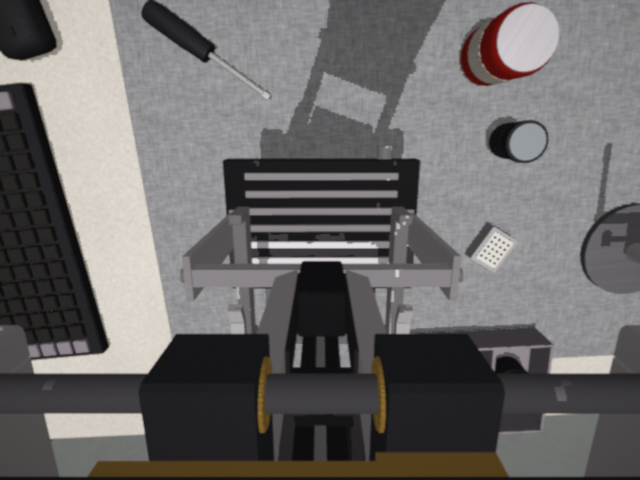

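View pics/side8c.png

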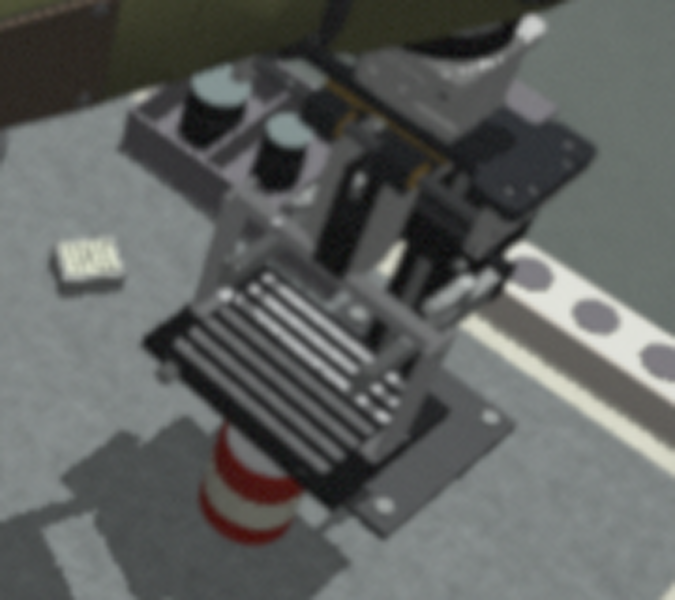

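View pics/top8.png

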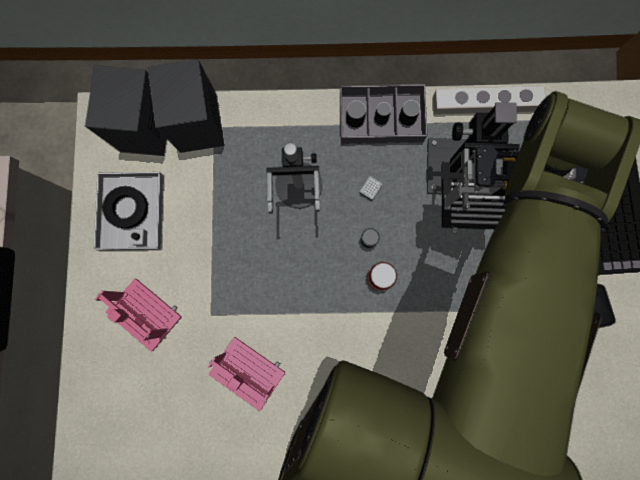

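```bash
python3 - <<'E'
import cv2
b=cv2.imread('pics/wrist8.png')
cv2.imwrite('pics/wrist8c.png',cv2.resize(b[150:350,170:470],(800,533),interpolation=cv2.INTER_CUBIC))
E
```

```text
(no output)
```

View pics/wrist8c.png

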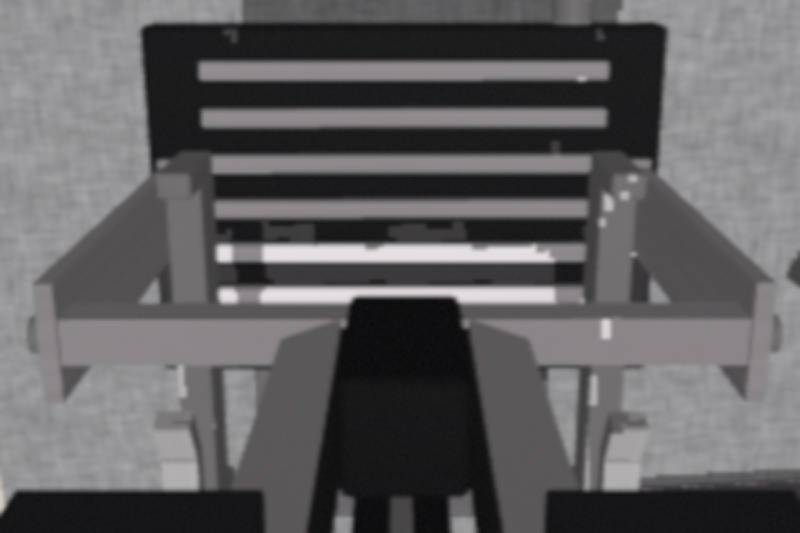

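The arms show symmetric inside the straps: tips at (172,180) and (634,180) in the crop, about the block centre at 406. The bar sits between tips and keepers, and its rows are equal on both sides. I'll lower 18 mm, then feel for the bed.

```bash
python3 -m pendant '[{"claw":0.015,"delta_pos":[0,0,0.003],"rotation":[0,0,0]},{"claw":0.015,"delta_pos":[0,0,0.007],"rotation":[0,0,0]},{"claw":0.015,"delta_pos":[0,0,0.012],"rotation":[0,0,0]},{"claw":0.015,"delta_pos":[0,0,0.016],"rotation":[0,0,0]},{"claw":0.015,"delta_pos":[0,0,0.018],"rotation":[0,0,0]},{"claw":0.015,"delta_pos":[0,0,0.018],"rotation":[0,0,0]},{"claw":0.015,"delta_pos":[0,0,0.018],"rotation":[0,0,0]}]'; for i in 1; do python3 -m pendant '[{"claw":0.015,"delta_pos":[0,0,0],"rotation":[0,0,0]}]'; done
```

```text
clock: 13.38
eef_pos: [587.6, -202.8, 281.5]
eef_rot: [3.14, 0.003, 3.086]
wrist_force: [0.2, 0.2, -4.2]
finger_gap: 21.9
clock: 13.5
eef_pos: [587.6, -202.8, 281.6]
eef_rot: [3.14, 0.003, 3.086]
wrist_force: [0.0, -1.1, -5.1]
finger_gap: 21.7
```

```bash
python3 -m pendant '[{"claw":0.015,"delta_pos":[0,0,0.0005],"rotation":[0,0,0]},{"claw":0.015,"delta_pos":[0,0,0.001],"rotation":[0,0,0]},{"claw":0.015,"delta_pos":[0,0,0.001],"rotation":[0,0,0]}]'; python3 -c "
from cell import manip
s=manip.read_state();print(s['eef_pos'],s['wrist_force'],s['moment'])"
```

```text
clock: 13.88
eef_pos: [587.6, -202.9, 280.6]
eef_rot: [3.14, 0.003, 3.086]
wrist_force: [-0.3, 1.4, -4.4]
finger_gap: 21.8
[ 587.61161702 -202.85679379  280.57631404] [-0.27869698  1.38327092 -4.39362795] [ 0.04572427 -0.13723002 -0.00618928]
```

```bash
python3 -m pendant '[{"claw":0.015,"delta_pos":[0,0,0.001],"rotation":[0,0,0]},{"claw":0.015,"delta_pos":[0,0,0.002],"rotation":[0,0,0]},{"claw":0.015,"delta_pos":[0,0,0.002],"rotation":[0,0,0]}]'; python3 -m pendant '[{"claw":0.015,"delta_pos":[0,0,0.0005],"rotation":[0,0,0]},{"claw":0.015,"delta_pos":[0,0,0.001],"rotation":[0,0,0]},{"claw":0.015,"delta_pos":[0,0,0.001],"rotation":[0,0,0]}]'
```

```text
clock: 14.25
eef_pos: [587.6, -202.8, 278.4]
eef_rot: [3.14, 0.003, 3.086]
wrist_force: [0.2, -0.5, -3.9]
finger_gap: 21.6
clock: 14.62
eef_pos: [587.6, -202.8, 277.4]
eef_rot: [3.14, 0.003, 3.086]
wrist_force: [0.2, -0.2, -3.9]
finger_gap: 21.5
```

Underside is now at about 258.6. I'll feel on in 1 mm steps, one call at a time.

```bash
python3 -m pendant '[{"claw":0.015,"delta_pos":[0,0,0.0005],"rotation":[0,0,0]},{"claw":0.015,"delta_pos":[0,0,0.001],"rotation":[0,0,0]},{"claw":0.015,"delta_pos":[0,0,0.001],"rotation":[0,0,0]}]'
```

```text
clock: 15.0
eef_pos: [587.6, -202.8, 276.3]
eef_rot: [3.14, 0.003, 3.086]
wrist_force: [-0.2, -0.1, -4.2]
finger_gap: 21.7
```

```bash
python3 -m pendant '[{"claw":0.015,"delta_pos":[0,0,0.0005],"rotation":[0,0,0]},{"claw":0.015,"delta_pos":[0,0,0.001],"rotation":[0,0,0]},{"claw":0.015,"delta_pos":[0,0,0.001],"rotation":[0,0,0]}]'
```

```text
clock: 15.38
eef_pos: [587.5, -202.8, 275.3]
eef_rot: [3.14, 0.003, 3.086]
wrist_force: [-1.2, -0.5, -4.1]
finger_gap: 21.8
```

```bash
python3 -m pendant '[{"claw":0.015,"delta_pos":[0,0,0.0005],"rotation":[0,0,0]},{"claw":0.015,"delta_pos":[0,0,0.001],"rotation":[0,0,0]},{"claw":0.015,"delta_pos":[0,0,0.001],"rotation":[0,0,0]}]'
```

```text
clock: 15.75
eef_pos: [587.6, -202.8, 275.0]
eef_rot: [3.14, 0.004, 3.086]
wrist_force: [-1.4, 0.8, 4.1]
finger_gap: 21.8
```

It bears: the vertical force went from -4.1 to +4.1 N at z = 275.0, so the bed is at about 256, as measured. Check the moments for both arms bearing, and relax the press.

```bash
python3 -m pendant '[{"claw":0.015,"delta_pos":[0,0,0],"rotation":[0,0,0]},{"claw":0.015,"delta_pos":[0,0,0],"rotation":[0,0,0]}]'; python3 - <<'E'
from h import *
s=manip.read_state();print(s['eef_pos'],s['eef_rot'],s['wrist_force'],s['moment'])
im=manip.camera('wrist')[:,:,::-1]
cv2.imwrite('pics/w9.png',cv2.resize(im[150:350,170:470],(800,533),interpolation=cv2.INTER_CUBIC))
E
```

```text
clock: 16.0
eef_pos: [587.6, -202.8, 275.1]
eef_rot: [3.14, 0.004, 3.086]
wrist_force: [-1.4, 0.5, 1.2]
finger_gap: 22.0
[ 587.60914368 -202.84756352  275.05496026] [3.1399848  0.0037758  3.08621514] [-1.41761467  0.45453986  1.16729481] [ 0.09069629  0.16375862 -0.00894914]
```

View pics/w9.png

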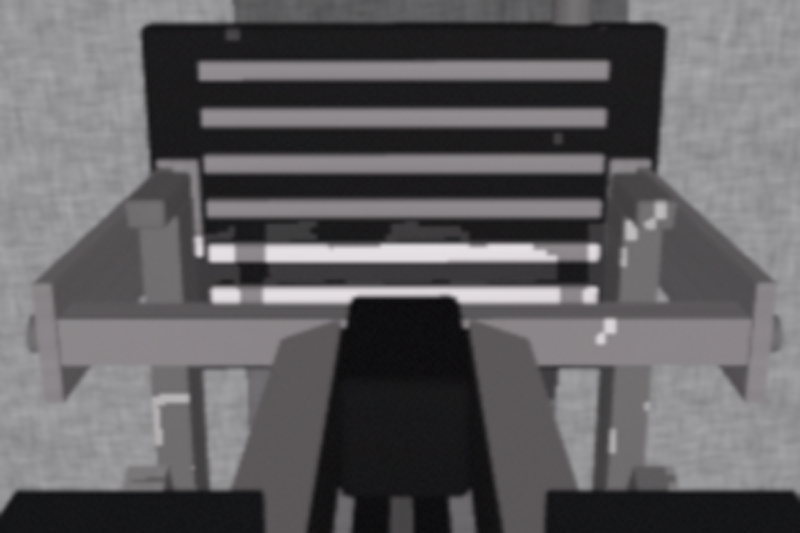

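The bar is on both arms. Tip rows are equal (about 200–228 in the crop) and the arms are symmetric about the block, so the yaw is right. I'll slide back 42 mm under the keepers, holding a light bearing.

```bash
python3 -m pendant '[{"claw":0.015,"delta_pos":[-0.002,0,0.0001],"rotation":[0,0,0]},{"claw":0.015,"delta_pos":[-0.005,0,0.0001],"rotation":[0,0,0]},{"claw":0.015,"delta_pos":[-0.009,0,0.0001],"rotation":[0,0,0]},{"claw":0.015,"delta_pos":[-0.013,0,0.0001],"rotation":[0,0,0]},{"claw":0.015,"delta_pos":[-0.017,0,0.0001],"rotation":[0,0,0]},{"claw":0.015,"delta_pos":[-0.02,0,0.0001],"rotation":[0,0,0]}]'; python3 -c "
from cell import manip
s=manip.read_state();print(s['eef_pos'],s['eef_rot'],s['wrist_force'],s['moment'])"
```

```text
clock: 16.8
eef_pos: [607.9, -204.0, 275.0]
eef_rot: [3.14, 0.004, 3.086]
wrist_force: [-5.9, 0.4, 2.9]
finger_gap: 22.1
[ 607.85906842 -203.96514265  275.0390246 ] [3.14001988 0.00373708 3.08625421] [-5.86254089  0.37496933  2.94972597] [0.01132001 0.85983754 0.00492091]
```

```bash
python3 -m pendant '[{"claw":0.015,"delta_pos":[-0.003,0,-0.0001],"rotation":[0,0,0]},{"claw":0.015,"delta_pos":[-0.007,0,-0.0001],"rotation":[0,0,0]},{"claw":0.015,"delta_pos":[-0.011,0,-0.0001],"rotation":[0,0,0]},{"claw":0.015,"delta_pos":[-0.015,0,-0.0001],"rotation":[0,0,0]},{"claw":0.015,"delta_pos":[-0.019,0,0],"rotation":[0,0,0]},{"claw":0.015,"delta_pos":[-0.022,0,0],"rotation":[0,0,0]}]'; python3 -c "
from cell import manip
s=manip.read_state();print(s['eef_pos'],s['eef_rot'],s['wrist_force'],s['moment'])"
```

```text
clock: 17.55
eef_pos: [630.1, -205.2, 275.1]
eef_rot: [3.14, 0.004, 3.086]
wrist_force: [-3.6, 0.2, 1.9]
finger_gap: 21.7
[ 630.06062588 -205.17774271  275.08176625] [3.14000148 0.00366438 3.08631649] [-3.61687591  0.19889844  1.88100719] [-0.01712239  0.50485215  0.00073723]
```

It is under the keepers, with smooth friction of 4–6 N. Home is expected at x ≈ 639, so I'll slide 6 mm and then feel for the stops.

```bash
python3 -m pendant '[{"claw":0.015,"delta_pos":[-0.002,0,0],"rotation":[0,0,0]},{"claw":0.015,"delta_pos":[-0.004,0,0],"rotation":[0,0,0]},{"claw":0.015,"delta_pos":[-0.006,0,0],"rotation":[0,0,0]},{"claw":0.015,"delta_pos":[-0.006,0,0],"rotation":[0,0,0]}]';python3 -m pendant '[{"claw":0.015,"delta_pos":[-0.0005,0,0],"rotation":[0,0,0]},{"claw":0.015,"delta_pos":[-0.001,0,0],"rotation":[0,0,0]},{"claw":0.015,"delta_pos":[-0.001,0,0],"rotation":[0,0,0]}]'; python3 -c "
from cell import manip
s=manip.read_state();print(s['eef_pos'],s['eef_rot'],s['wrist_force'],s['moment'])"
```

```text
clock: 18.05
eef_pos: [636.3, -205.6, 275.1]
eef_rot: [3.14, 0.004, 3.086]
wrist_force: [-1.4, 0.8, 0.4]
finger_gap: 21.6
clock: 18.42
eef_pos: [637.3, -205.6, 275.1]
eef_rot: [3.14, 0.004, 3.086]
wrist_force: [-2.3, 0.3, 1.4]
finger_gap: 22.0
[ 637.26500537 -205.61606147  275.09691482] [3.14005767 0.00409966 3.08629898] [-2.25639905  0.33293875  1.38298919] [-1.01044163e-01  5.85664972e-01 -4.67063923e-04]
```

```bash
python3 -m pendant '[{"claw":0.015,"delta_pos":[-0.0005,0,0],"rotation":[0,0,0]},{"claw":0.015,"delta_pos":[-0.001,0,0],"rotation":[0,0,0]},{"claw":0.015,"delta_pos":[-0.001,0,0],"rotation":[0,0,0]}]'; python3 -c "
from cell import manip
s=manip.read_state();print(s['eef_pos'],s['eef_rot'],s['wrist_force'],s['moment'])"
```

```text
clock: 18.8
eef_pos: [638.3, -205.6, 275.1]
eef_rot: [3.14, 0.004, 3.086]
wrist_force: [-3.6, -0.1, 1.8]
finger_gap: 21.9
[ 638.29966215 -205.63953315  275.06673074] [3.14004719 0.00406172 3.08633594] [-3.55149798 -0.05567961  1.77669479] [-0.07991257  0.51291554 -0.02694979]
```

```bash
python3 -m pendant '[{"claw":0.015,"delta_pos":[-0.0005,0,0],"rotation":[0,0,0]},{"claw":0.015,"delta_pos":[-0.001,0,0],"rotation":[0,0,0]},{"claw":0.015,"delta_pos":[-0.001,0,0],"rotation":[0,0,0]}]'; python3 -c "
from cell import manip
s=manip.read_state();print(s['eef_pos'],s['eef_rot'],s['wrist_force'],s['moment'])"
```

```text
clock: 19.18
eef_pos: [638.9, -205.7, 275.1]
eef_rot: [3.14, 0.003, 3.086]
wrist_force: [-6.4, 1.1, 1.6]
finger_gap: 22.2
[ 638.9016889  -205.69164142  275.08870286] [3.13986857e+00 2.84869102e-03 3.08611899e+00] [-6.37589279  1.06293605  1.60481609] [ 0.08115039  1.34804951 -0.10523256]
```

```bash
python3 -m pendant '[{"claw":0.015,"delta_pos":[-0.0005,0,0],"rotation":[0,0,0]},{"claw":0.015,"delta_pos":[-0.001,0,0],"rotation":[0,0,0]},{"claw":0.015,"delta_pos":[-0.001,0,0],"rotation":[0,0,0]}]'; python3 -c "
from cell import manip
s=manip.read_state();print(s['eef_pos'],s['eef_rot'],s['wrist_force'],s['moment'])"
```

```text
clock: 19.55
eef_pos: [639.0, -205.7, 275.1]
eef_rot: [3.14, 0.0, 3.086]
wrist_force: [-10.9, 1.8, 2.6]
finger_gap: 21.8
[ 639.03314001 -205.68627191  275.08803379] [3.13956730e+00 2.28277092e-04 3.08581902e+00] [-10.88144702   1.77560277   2.56174943] [0.19441731 2.28691611 0.00714008]
```

The stops bear at x = 639.0, where home was computed. The twisting moment about z is about 0 with 11 N of push, so both stops share it. Relax the push and look before letting go.

```bash
python3 -m pendant '[{"claw":0.015,"delta_pos":[0,0,0],"rotation":[0,0,0]},{"claw":0.015,"delta_pos":[0,0,0],"rotation":[0,0,0]}]'; python3 - <<'E'
from h import *
s=manip.read_state();print(s['eef_pos'],s['eef_rot'],s['wrist_force'],s['moment'])
im=manip.camera('wrist')[:,:,::-1]
cv2.imwrite('pics/w10.png',cv2.resize(im[150:350,170:470],(800,533),interpolation=cv2.INTER_CUBIC))
im=manip.camera('side')[:,:,::-1]
cv2.imwrite('pics/s10.png',cv2.resize(im[190:350,380:560],(675,600),interpolation=cv2.INTER_CUBIC))
E
```

```text
clock: 19.8
eef_pos: [638.9, -205.7, 275.1]
eef_rot: [3.14, -0.0, 3.086]
wrist_force: [-4.1, 0.6, 2.0]
finger_gap: 21.6
[ 638.9147775  -205.67253627  275.0919265 ] [ 3.13955711e+00 -1.53822158e-04  3.08575556e+00] [-4.13574914  0.58292235  2.04954255] [ 0.00316604  0.96207472 -0.07385628]
```

View pics/w10.png

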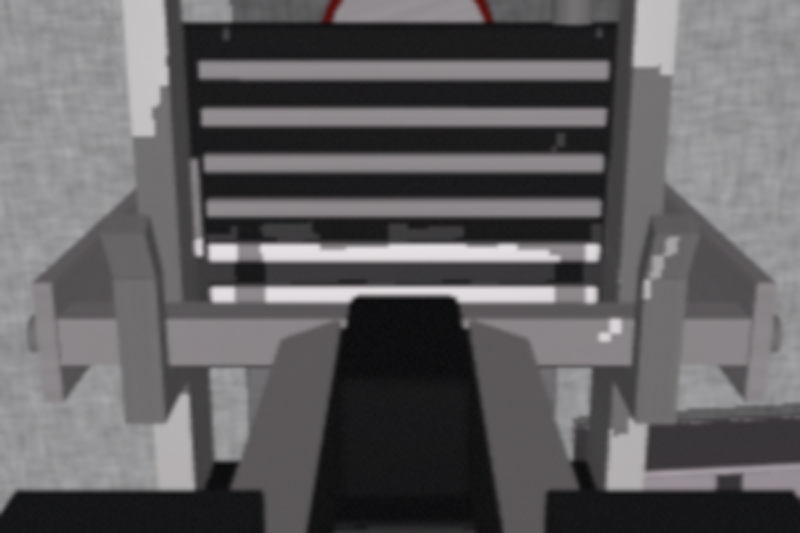

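View pics/s10.png

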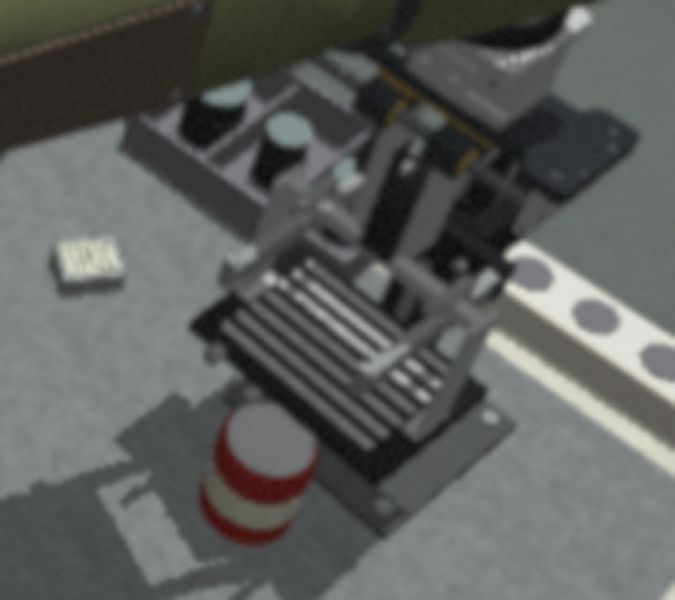

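The bar is under both keepers, level and even left and right, and nothing else was touched. I'll open gently to 40 mm, keeping the finger backs inside the arms.

```bash
python3 -m pendant '[{"claw":0.023,"delta_pos":[0,0,0],"rotation":[0,0,0]},{"claw":0.025,"delta_pos":[0,0,0],"rotation":[0,0,0]},{"claw":0.03,"delta_pos":[0,0,0],"rotation":[0,0,0]},{"claw":0.036,"delta_pos":[0,0,0],"rotation":[0,0,0]},{"claw":0.04,"delta_pos":[0,0,0],"rotation":[0,0,0]},{"claw":0.04,"delta_pos":[0,0,0],"rotation":[0,0,0]}]'; python3 - <<'E'
from h import *
s=manip.read_state();print(s['eef_pos'],s['eef_rot'],s['wrist_force'],s['moment'])
im=manip.camera('wrist')[:,:,::-1]
cv2.imwrite('pics/w11.png',cv2.resize(im[150:350,170:470],(800,533),interpolation=cv2.INTER_CUBIC))
E
```

```text
clock: 20.65
eef_pos: [638.9, -205.7, 275.1]
eef_rot: [3.14, -0.0, 3.086]
wrist_force: [-0.5, -1.0, 0.3]
finger_gap: 39.9
[ 638.92127749 -205.68288227  275.10354557] [ 3.13954154e+00 -1.22349019e-04  3.08573587e+00] [-0.51370376 -0.98169466  0.34498685] [ 0.05299301 -0.14624797 -0.0490663 ]
```

View pics/w11.png

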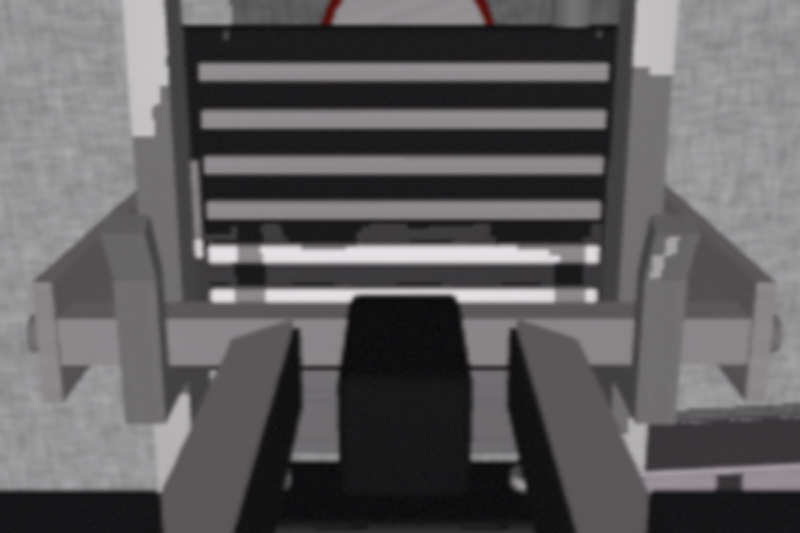

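The light stayed put when released. Withdraw straight up.

```bash
python3 -m pendant '[{"claw":0.04,"delta_pos":[0,0,-0.004],"rotation":[0,0,0]},{"claw":0.04,"delta_pos":[0,0,-0.012],"rotation":[0,0,0]},{"claw":0.04,"delta_pos":[0,0,-0.025],"rotation":[0,0,0]},{"claw":0.04,"delta_pos":[0,0,-0.045],"rotation":[0,0,0]},{"claw":0.04,"delta_pos":[0,0,-0.07],"rotation":[0,0,0]},{"claw":0.04,"delta_pos":[0,0,-0.1],"rotation":[0,0,0]},{"claw":0.04,"delta_pos":[0,0,-0.125],"rotation":[0,0,0]},{"claw":0.04,"delta_pos":[0,0,-0.135],"rotation":[0,0,0]},{"claw":0.04,"delta_pos":[0,0,-0.135],"rotation":[0,0,0]},{"claw":0.04,"delta_pos":[0,0,-0.135],"rotation":[0,0,0]}]'; python3 - <<'E'
from h import *
s=manip.read_state();print(s['eef_pos'],s['eef_rot'],s['wrist_force'])
np.save('st12.npy',s,allow_pickle=True)
im=manip.camera('wrist')[:,:,::-1]
cv2.imwrite('pics/w12.png',im)
cv2.imwrite('pics/w12c.png',cv2.resize(im[110:310,220:430],(630,600),interpolation=cv2.INTER_CUBIC))
im=manip.camera('side')[:,:,::-1]
cv2.imwrite('pics/s12.png',cv2.resize(im[190:350,380:560],(675,600),interpolation=cv2.INTER_CUBIC))
E
```

```text
clock: 21.95
eef_pos: [638.9, -205.9, 409.0]
eef_rot: [3.139, -0.002, 3.086]
wrist_force: [0.1, -0.6, -0.2]
finger_gap: 39.9
[ 638.91088967 -205.91783397  408.95663555] [ 3.13901922e+00 -1.69450473e-03  3.08577393e+00] [ 0.10961471 -0.59211537 -0.21401457]
```

View pics/w12c.png

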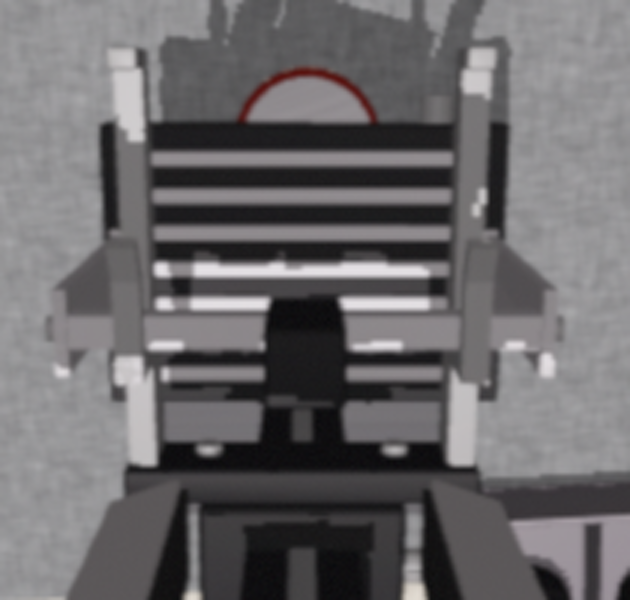

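View pics/s12.png

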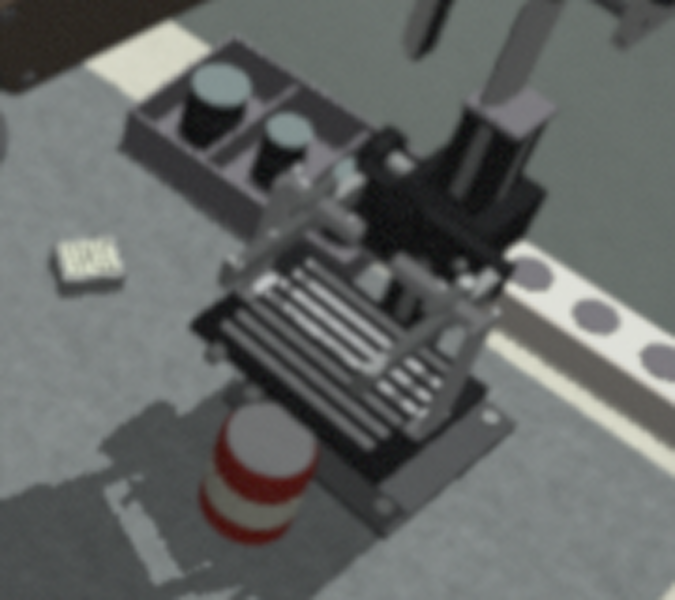

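```bash
python3 - <<'E'
import cv2,numpy as np
b=cv2.imread('pics/w12.png')
f=lambda a:cv2.resize(a,None,fx=5,fy=5,interpolation=cv2.INTER_CUBIC)
o=np.hstack([f(b[122:242,235:285]),np.zeros((600,20,3),np.uint8),f(b[122:242,360:410])])
o=np.clip((o/255.)**0.7*255,0,255).astype(np.uint8)
cv2.imwrite('pics/w12t.png',o)
E
```

```text
(no output)
```

View pics/w12t.png

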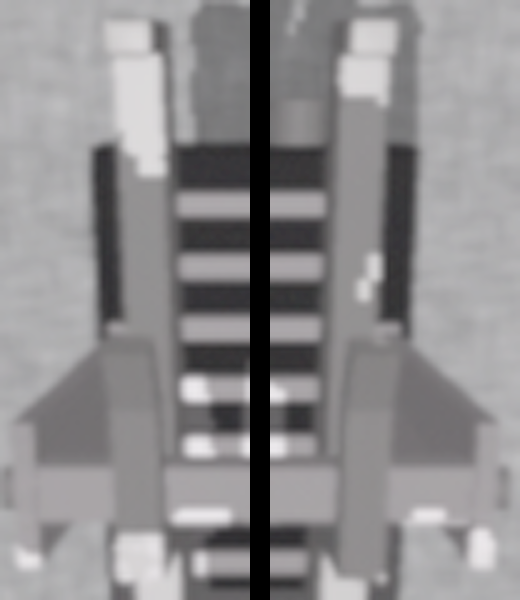

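```bash
python3 - <<'E'
from h import *
np.set_printoptions(precision=1,suppress=True)
st=np.load('st12.npy',allow_pickle=True).item(); M=mdl('wrist',st)
P=lambda x,y:(235+x/5,122+y/5) if x<255 else (360+(x-270)/5,122+y/5)
w=lambda L:at_z('wrist',[P(*a) for a in L],266,M)
t=w([(127,36),(374,36)]); b=w([(80,496),(210,496),(300,493),(440,492)])
print(t,b,sep='\n'); c,s=np.cos(-.0545),np.sin(-.0545)
tl=t.mean(0); print('bar along stand x from tips',(b-tl)[:,0]*c+(b-tl)[:,1]*s,'expect 78'); 
print('bar yaw',-np.arctan2(b[3,0]-b[0,0],b[3,1]-b[0,1]),'tips yaw',-np.arctan2(t[1,0]-t[0,0],t[1,1]-t[0,1]))
E
```

```text
[[ 558.  -251.4  266. ]
 [ 563.7 -151.4  266. ]]
[[ 635.9 -267.7  266. ]
 [ 637.2 -244.6  266. ]
 [ 641.2 -165.6  266. ]
 [ 642.4 -140.7  266. ]]
bar along stand x from tips [78.6 78.7 78.3 78.2] expect 78
bar yaw -0.05120450721839606 tips yaw -0.05632895319701933
```

The bar sits 78.2–78.7 mm behind the tips along its length (78 when home) and is square to the stand within 0.005 rad. The gripper is well clear, so I'll hand in.

```bash
python3 - <<'E'
from cell import manip
print(manip.read_state()['clock'], manip.sign_off())
E
```

```text
the job is handed in; nothing more can be done
22.05 None
```

The light is hanging on the stand, home against the stops, and the job was handed in at 22 s of the 64 s. I gripped it by the block, lifted it 50 mm, drew it out and carried it level to the stand. I then lowered it onto the open stretch and slid it back under the keepers to the stops before letting go.

**Bearing:** the bar bore on the arms with the tool at z = 275.0, which puts the bed at about 256 mm. The cameras gave 255. The force at contact rose by about 8 N.

**Home:** the stops bore at x = 639.0, where I had computed home. The push peaked at 11 N and the twist about z was near zero, so I take both stops to be sharing it.

**After release:** the bar stayed put when the fingers opened. In the last pictures it lies 78.2–78.7 mm behind the arm tips (78 expected). It is square to the stand within 0.005 rad, and the gripper was clear of everything.

**Bystanders:** in the last side view the can under the arms stands where it did and the steel block looks undisturbed. I did not take a final top view of the second can, lens and screwdriver; I saw no contact with them.

**Disagreements:**
- The top and wrist cameras differed by about 2–4 mm on positions.
- A free-height fit of the light on the post came out about 11 mm low, so I used the given hook height there and the contact force at the stand.

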